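# Isolate the solenoid test fixture, then draw the rod to its stroke mark and hold

## Task

Hand stroke check of the solenoid clamped in the test fixture: first switch its supply off at the red isolator handle on the yellow box. Then, by the steel fork head, draw the solenoid's rod out against its return spring until the red ring on the rod has just come clear of the brass nose - do not haul it well past the ring - and keep holding it there: finish with the rod still held at its mark. Do not draw the rod while the supply is on, and leave the spare solenoid, the spanner and the blue coil bin where they are.

Things in the scene. Friction and masses are not known exactly. Their poses are not given: they have to be found in the camera images.
- isolator_box: Enclosed isolator: grey and yellow box 120 (its x) x 85 (its y) x 75 mm high, fixed to the bench. Origin at the centre of its underside, z up. The red handle turns about its vertical centre line.
- isolator (a joint): Angle of the red handle, rad. 0 = ON (as at the start): the handle lies along the box's x axis, its white line at the box's +x end. 1.571 = OFF: the handle lies along the box's y axis, white line at the +y end, towards the white dot. So it is switched off by a quarter turn anticlockwise as seen from above. A spring holds it firmly (up to about 0.25 N m) in each end position: it resists as far as the half-way angle and beyond that snaps on to the other end by itself.
- handle (a point): Centre of the red handle's grip bar, on the turning axis, 101.5 mm above the bench. The bar is 62 mm long, 14 mm thick and 28 mm high (top at 115.5 mm), standing on a red disc of 48 mm diameter whose top is 87.5 mm above the bench.
- fixture: Test fixture fixed to the bench: aluminium base plate 250 x 100 x 12 mm, an upright bracket 60 mm wide and 98 mm high, and behind it the black and steel tubular solenoid, 46 mm diameter, axis level at 80 mm height; a black plug stands out 48 mm to the +y side of its rear half. Origin at the bench, z up; the plate spans x = -130 to +120 mm. Its -x axis is the direction in which the rod is drawn out.
- nose (a point): Centre of the front face of the solenoid's brass nose (22 mm diameter), from which the rod comes out; 80 mm above the bench, 12 mm in front of the bracket.
- plunger (a joint): How far the rod is drawn out, m. 0 = home (where its spring keeps it). At 0.045 the red ring has just come fully clear of the nose: that is the length mark. End stop at 0.075. The return spring pulls back with about 4 N at home, 10 N at the mark and 12 N at 60 mm, and pulls the rod home if let go.
- fork (a point): Grip centre of the steel fork head on the end of the 12 mm rod: a block 16 mm wide, 16 mm high and 34 mm long along the rod (30 to 64 mm in front of the nose when home), with flat upright sides and a brass pin through it from top to bottom (head 3 mm above the block). This point lies 47 mm in front of the nose when home, on the rod's axis, 80 mm above the bench, and moves with the rod.
- ring (a point): Centre of the red painted ring on the rod, 6 mm wide. Hidden inside the solenoid when home (42 mm behind the nose face); 3 mm in front of the nose face at the mark.
- spare_center (a point): Bystander: a second solenoid standing loose on end, 46 mm diameter, 138 mm high. The point is on its axis, 60 mm above the bench.
- spanner: Bystander: a loose steel spanner, 160 mm long, lying on the bench along its x axis, 8 mm thick. Origin at its middle, on the bench.
- coil_bin: Bystander: a loose blue bin 135 x 90 x 55 mm holding wound coils. Origin at the centre of its underside.
There are look-alikes about, which are no part of the job. There is more than one size of the isolator_box; the job needs the smallest.

How it is judged (in metres and radians):
On the way, in this order (a step that is already met when the one before it is completed fails the run):
1. the isolator is off, handle in its OFF detent (value of joint isolator above 1.42 rad), for 0.2 s.
2. the rod is drawn to its mark and held by the gripper (value of joint plunger between 0.042 and 0.051 m and contact force between the fingers and plunger above 5 N), for 0.5 s.
At the end, for the whole second after the job is handed in: The isolator handle is in its OFF detent (within 0.15 rad), and the fingers hold the rod still, drawn out 42 to 51 mm: the red ring clear of the nose to within 3 mm short and 6 mm beyond (all of step 2 and value of joint isolator above 1.42 rad and velocity of joint plunger between -0.01 and 0.01 m/s); the arm keeps its last pose, push and grip.
It fails at once if the rod was drawn while the isolator was not off (value of joint plunger above 0.006 m and value of joint isolator below 1.27 rad).
It fails at once if the rod was hauled well past its mark (more than 15 mm) (value of joint plunger above 0.06 m).
It fails at once if the spare solenoid was pushed away or knocked over (distance of spare_center from where it was at the start of the episode above 0.02 m or angle between spare_center's own z axis and vertical above 0.3 rad).
It fails at once if the spanner was pushed away (distance of spanner from where it was at the start of the episode above 0.02 m).
It fails at once if the coil bin was pushed away (distance of coil_bin from where it was at the start of the episode above 0.02 m).
It also fails if it takes over 48 s, if anything falls off the work surface, if the arm or the gripper's body presses on something with over 40 N, if the wrist force passes 120 N, or if a joint passes its speed limit or range.

## Robot

A 6-joint arm with a two-finger parallel gripper is mounted at the origin on the work surface. World frame = base frame: x ahead of the robot, y to its left, z up, the work surface at z = 0. Lengths are in m, angles in degrees, forces in N, time in s.
With the tool pointing down it reaches from about 0.275 to 0.725 m from the base axis. Payload 5.6 kg.
Tool frame: the origin (TCP) lies between the finger pads; the fingertips stand 8 mm ahead of it and the grasp point (between the pads) lies 11 mm behind it; z points along the fingers, y is the direction in which the jaws open and shut (so a half turn about z gives the same grasp; the last joint's range is limited). The gripper opens to 85 mm and grips with 20 to 120 N. Pads are 22 mm wide; open, the fingers measure 114 mm over their backs; the gripper's body (76 mm by 85 mm) begins 54 mm behind the grasp point. The pads swing forward as they close: fully open they stand 13 mm farther back than shut.
Start: joints at [-48.209, 14.616, 6.199, 0, -81.583, -16.306], TCP at [0.237, -0.496, 0.239] pointing down, gripper open.
Joint ranges: [-168.99, 168.99], [-69.2, 112.95], [-62.41, 85.93], [-164.36, 98.24], [-168.68, -3.75], [-174.98, 174.98]. Speed limits (degrees/s): [147.25, 147.25, 180, 180, 180, 180].

## Interface

Orientations are given as a 3x3 rotation matrix whose columns are the frame's x, y, z axes.
In Python, from station import env gives the robot as it stands. The module is installed in compiled form; this text tells all that it offers.
- The arm moves only by the shell command python3 -m creep 'ROWS' [OPENING]. ROWS is JSON, a list that holds one entry, the list of rows, each a list of 4 numbers: the shift along the tool's x, y, z each as a share of 0.2 m, from -1 to 1, then the turn about the tool's z as a share of pi rad, from -1 to 1. A call has 1 to 12 rows; each row shifts and turns the commanded pose from where the row before left it, along the tool's axes as they then stand; what a row does not reach is not made up. A row lasts 1/10 s, in which the tool goes at most 50 mm and 8.59 degrees, less where a joint would pass 70% of its speed; a pose out of reach is approached as far as the arm can. A call with a number of a shift or a turn outside -1 to 1 is refused whole. A call with a gripper value outside its range is refused whole. OPENING is the closure, from -1 (fully open) to 1 (shut), set as the call begins (- or left out, the last holds). The fingers move at their own pace and stop on an object; the grip force is fixed at half the most. Time passes only in rows, so rows that do not move let the fingers close. It gives the time, the measured TCP pose, the force and the opening at its end, in the units of the state.
- env.sense(): the state, without advancing time (a new reading comes with each control period).
- env.get_image(name): name is "scene" or "top" or "wrist"; returns a dict with "img" (420x560x3 uint8, red, green, blue), "depth" (420x560 float32, m along the optical axis (not along the pixel's ray), 0 where there is no reading), "K" (3x3 intrinsics, pixels), "R" (3x3) and "t" (3): a world point X has camera coordinates R X + t. Camera axes: x right, y down, z forward; pixel columns grow to the right and rows downward; lengths in m; the calibration is good to about 2 mm. A picture is of the moment at which its call begins.
- env.hand_in(): hands the job in, once; it reports no verdict.
The state is a dict: "time_s": time; "joints": joint angles; "qvel": joint speeds; "effort": joint torques, N m; "eef_pos": TCP position; "ee_rot": TCP orientation; "wrist_force": force on the tool from outside, world axes, zero at the start; "ft_torque": the same for the moment, N m; "width": finger opening in m.
Only numpy, scipy, OpenCV 4.12 (cv2) and the standard library are available. Lean on these libraries where they do the work, as an engineer would, in place of code of your own. Each camera call takes 0.05 s, during which the arm holds its last target.

## Working session

There is one attempt and no reset: what is moved stays moved. The work goes in short steps, Python scripts to look and compute and a shell command to move; the robot and the scene stay as the last step left them, time stands still between calls to the robot, and variables do not carry over. Pictures are saved under pics/ and viewed, and the job is handed in when it is done.

```bash
mkdir -p pics; ls; cat > h.py <<'E'
from station import env
import numpy as np, cv2
def grab(n,tag):
    d=env.get_image(n); cv2.imwrite(f'pics/{tag}.png',d['img'][:,:,::-1]); np.savez(f'{tag}.npz',**d); return d
def ray(d,u,v,z):
    K,R,t=d['K'],d['R'],d['t']; c=-R.T@t; r=R.T@np.linalg.solve(K,[u,v,1.]); return c+r*(z-c[2])/r[2]
def pts(d):
    h,w=d['depth'].shape; u,v=np.meshgrid(np.arange(w),np.arange(h)); Z=d['depth']
    p=np.stack([u,v,np.ones_like(u)],-1).reshape(-1,3)@np.linalg.inv(d['K']).T*Z.reshape(-1,1)
    return ((p-d['t'])@d['R']).reshape(h,w,3)
E
python3 - <<'E'
from h import *
s=env.sense(); print(s)
for n in('scene','top','wrist'):
    d=grab(n,n+'0'); print(n,d['K'].tolist(),(-d['R'].T@d['t']).round(3),d['R'].round(2).tolist())
E
```

```text
pics
{'time_s': 0.0, 'joints': array([-4.82098198e+01,  1.46515490e+01,  6.12981788e+00, -2.76827135e-02,
       -8.15826151e+01, -1.63067134e+01]), 'qvel': array([ 0.01423324,  0.00499216,  0.01987629,  0.05007051,  0.06989398,
       -0.00267881]), 'effort': array([-1.44799069e-03, -3.86635280e+01,  2.37936956e+01,  5.36487803e+00,
       -6.16069359e-03, -1.53626424e-06]), 'eef_pos': array([ 0.23648552, -0.49602297,  0.23840237]), 'ee_rot': array([[-9.02740067e-01, -4.30185584e-01, -8.57279355e-04],
       [-4.30186435e-01,  9.02738512e-01,  1.67635228e-03],
       [ 5.27565062e-05,  1.88210032e-03, -9.99998227e-01]]), 'wrist_force': array([ 0.48762129, -0.60886411,  0.38023669]), 'ft_torque': array([ 0.01099328,  0.03197763, -0.01090355]), 'width': 0.08532012310835344}
scene [[521.9497672394959, 0.0, 278.4518554221892], [0.0, 521.9497672394959, 217.257964673823], [0.0, 0.0, 1.0]] [1.417 0.618 1.008] [[-0.64, 0.77, 0.01], [0.51, 0.42, -0.75], [-0.58, -0.47, -0.66]]
top [[391.5459911068058, 0.0, 284.3110880421021], [0.0, 391.5459911068058, 200.8759716596951], [0.0, 0.0, 1.0]] [ 0.441 -0.027  0.909] [[-0.02, -1.0, 0.03], [-0.98, 0.01, -0.18], [0.18, -0.03, -0.98]]
wrist [[302.0719809185126, 0.0, 279.8017551829011], [0.0, 302.0719809185126, 207.58297488684997], [0.0, 0.0, 1.0]] [ 0.174 -0.526  0.373] [[-0.43, 0.9, 0.0], [0.87, 0.41, 0.28], [0.25, 0.12, -0.96]]
```

View pics/scene0.png

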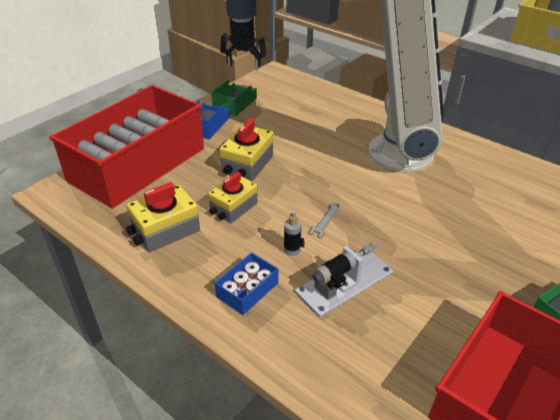

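View pics/top0.png

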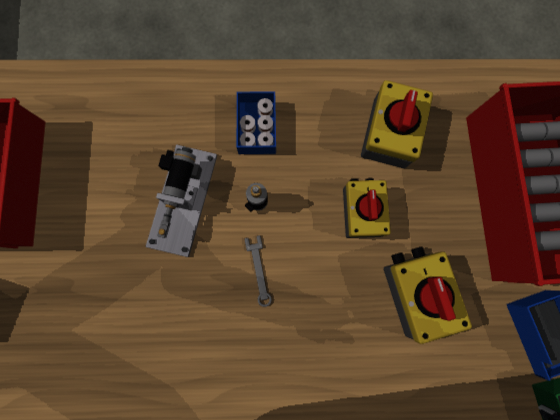

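View pics/wrist0.png

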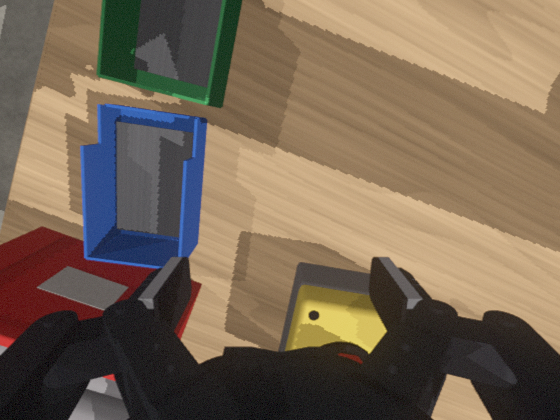

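Three boxes could be the isolator, at top-view pixels (400,122), (367,208) and (430,297). The one at (367,208) looks smallest. The spare solenoid at (257,197) resembles the fixture's at (180,180), but it stands loose. Next I'll crop in close and measure.

```bash
python3 - <<'E'
from h import *
d=dict(np.load('top0.npz')); im=d['img']
a=cv2.resize(im[165:255,320:420],(400,360),interpolation=cv2.INTER_CUBIC)
b=cv2.resize(im[140:260,140:240],(400,480),interpolation=cv2.INTER_CUBIC)
c=np.zeros((480,800,3),np.uint8); c[:360,:400]=a; c[:,400:]=b
cv2.imwrite('pics/crop0.png',c[:,:,::-1])
for f in('top0','scene0'):
    d=dict(np.load(f+'.npz')); P=pts(d); hsv=cv2.cvtColor(d['img'],cv2.COLOR_RGB2HSV)
    Y=cv2.inRange(hsv,(20,120,80),(35,255,255))
    n,L,st,ce=cv2.connectedComponentsWithStats(cv2.morphologyEx(Y,cv2.MORPH_CLOSE,np.ones((9,9))))
    for i in range(1,n):
        if st[i,4]<600: continue
        m=(L==i)&(Y>0)&(P[...,2]>.03)&(P[...,2]<.2)
        if m.sum()<100: continue
        z=np.median(P[...,2][m]); m&=abs(P[...,2]-z)<.01
        r=cv2.minAreaRect((P[m][:,:2]*1000).astype(np.float32)); print(f,ce[i].round(),'ztop',z.round(4),r)
        x,y,w,h=st[i,:4]; red=((hsv[...,0]<8)|(hsv[...,0]>172))&(hsv[...,1]>150)&(hsv[...,2]>60)
        q=np.zeros_like(red); q[max(0,y-15):y+h,x:x+w]=red[max(0,y-15):y+h,x:x+w]
        zz=P[...,2][q]; t=q&(P[...,2]>np.percentile(zz,97)-.006)&(P[...,2]<np.percentile(zz,97)+.01)
        r=cv2.minAreaRect((P[t][:,:2]*1000).astype(np.float32)); print('  handle top',np.percentile(zz,97).round(4),r, P[t].mean(0).round(4))
E
```

```text
top0 [398. 120.] ztop 0.0993 ((775.6951293945312, -312.5263366699219), (115.29228210449219, 160.95779418945312), 73.64959716796875)
  handle top 0.1554 ((774.439453125, -312.74456787109375), (18.988571166992188, 80.24801635742188), 74.2710189819336) [ 0.771  -0.3108  0.1532]
top0 [367. 208.] ztop 0.0745 ((580.6561889648438, -234.4189453125), (121.86395263671875, 86.31665802001953), 1.0865654945373535)
  handle top 0.1169 ((579.5066528320312, -235.04518127441406), (59.664302825927734, 14.28923511505127), 1.5954138040542603) [ 0.5765 -0.2346  0.1147]
top0 [429. 298.] ztop 0.0988 ((389.4115905761719, -349.694580078125), (162.14830017089844, 115.00251770019531), 15.064689636230469)
  handle top 0.1545 ((389.9509582519531, -350.2430114746094), (80.73277282714844, 18.89799690246582), 15.531367301940918) [ 0.387  -0.3499  0.1526]
scene0 [536.  25.] ztop 0.1376 ((-992.0365600585938, 42.87147521972656), (37.49087142944336, 137.1957244873047), 2.1163992881774902)Traceback (most recent call last):
  File "<stdin>", line 19, in <module>
    return _quantile_unchecked(
        a, q, axis, out, overwrite_input, method, keepdims, weights)
    return _ureduce(a,
                    func=_quantile_ureduce_func,
    ...<5 lines>...
                    overwrite_input=overwrite_input,
                    method=method)
    r = func(a, **kwargs)
    result = _quantile(arr,
                       quantiles=q,
    ...<2 lines>...
                       out=out,
                       weights=wgt)
    slices_having_nans = np.isnan(arr[-1, ...])
                                  ~~~^^^^^^^^^
IndexError: index -1 is out of bounds for axis 0 with size 0
```

View pics/crop0.png

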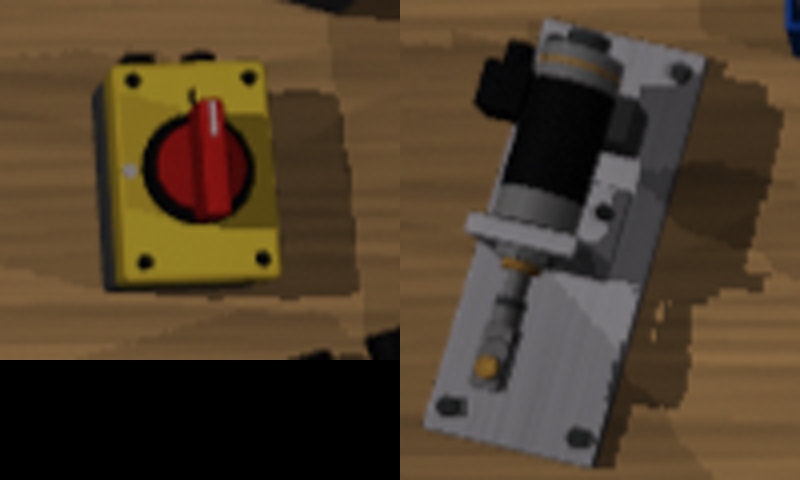

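The crop confirms it. The box at (367,208) measures 122 x 86 mm with its top at 74.5 mm; the other two are about 161 x 115 mm. Its white line points to +x (ON) and the white dot is on the +y side. The fixture's fork, with its brass pin, is near (162,232). Next I'll measure the fixture.

```bash
python3 - <<'E'
from h import *
d=dict(np.load('top0.npz')); P=pts(d); z=P[...,2]
roi=np.zeros(z.shape,bool); roi[140:262,140:225]=True
m=roi&(abs(z-.012)<.006); hsv=cv2.cvtColor(d['img'],cv2.COLOR_RGB2HSV)
m&=hsv[...,1]<60
r=cv2.minAreaRect((P[m][:,:2]*1000).astype(np.float32)); print('plate',r)
f=roi&(z>.078)&(z<.1)&(np.arange(420)[:,None]>208)
print('fork',f.sum(),P[f].mean(0), np.percentile(z[f],[10,50,90])); r2=cv2.minAreaRect((P[f][:,:2]*1000).astype(np.float32)); print(r2)
hi=roi&(z>.095)&(np.arange(420)[:,None]<200); 
q=P[hi]; print('body top',np.percentile(z[hi],[50,99]))
# axis: points with z>.075 overall by x slices
allm=roi&(z>.082)
c,_,vt=cv2.fitLine((P[f][:,:2]).astype(np.float32),cv2.DIST_L2,0,.01,.01)[:3]
for x0 in np.arange(.44,.72,.01):
    s=allm&(abs(P[...,0]-x0)<.005)
    if s.sum(): print(x0.round(2),s.sum(),'y',P[s][:,1].min().round(4),P[s][:,1].max().round(4),'z',z[s].max().round(4))
ym=((hsv[...,0]>10)&(hsv[...,0]<25)&(hsv[...,1]>120))&roi
n,L,st,ce=cv2.connectedComponentsWithStats((ym&(z>.06)).astype(np.uint8))
for i in range(1,n):
    if st[i,4]>3: print('brass',ce[i],st[i,4],P[L==i].mean(0).round(4))
# others
for nm,(r0,r1,c0,c1) in dict(spare=(175,215,240,275)).items():
    s=np.zeros_like(roi); s[r0:r1,c0:c1]=1; s&=z>.09; print(nm,P[s].mean(0),P[s].max(0))
E
```

```text
plate ((614.9647827148438, 184.74429321289062), (100.84213256835938, 248.9805145263672), 75.7879409790039)
fork 224 [0.54892805 0.20064533 0.08681931] [0.08311172 0.08709161 0.08992972]
((551.0859985351562, 200.65245056152344), (17.090559005737305, 61.32959747314453), 75.52083587646484)
body top [0.10001905 0.90907834]
0.44 47 y -0.0269 -0.0269 z 0.9091
0.52 14 y 0.2007 0.2161 z 0.0892
0.53 42 y 0.1974 0.216 z 0.0947
0.54 42 y 0.1944 0.2119 z 0.0919
0.55 35 y 0.1936 0.2103 z 0.0909
0.56 36 y 0.1908 0.2062 z 0.0885
0.57 29 y 0.1895 0.2041 z 0.0888
0.58 31 y 0.1828 0.2004 z 0.0917
0.59 92 y 0.1596 0.2029 z 0.0994
0.6 130 y 0.1587 0.2184 z 0.1006
0.61 121 y 0.1623 0.2165 z 0.1044
0.62 99 y 0.1604 0.2065 z 0.1047
0.63 101 y 0.1575 0.2032 z 0.1051
0.64 105 y 0.1542 0.2009 z 0.1051
0.65 102 y 0.1526 0.1994 z 0.1043
0.66 97 y 0.1492 0.1956 z 0.1049
0.67 147 y 0.1468 0.2178 z 0.1048
0.68 152 y 0.1459 0.2161 z 0.106
0.69 153 y 0.143 0.2145 z 0.1042
0.7 101 y 0.1418 0.2123 z 0.1062
0.71 55 y 0.1485 0.2018 z 0.0949
brass [169.5 150. ] 6 [0.7087 0.1968 0.086 ]
brass [162.5  154.25] 4 [0.6968 0.2093 0.0937]
brass [177.5 154. ] 6 [0.6954 0.176  0.0991]
brass [187.69230769 156.53846154] 13 [0.69   0.1545 0.0975]
brass [169.85714286 206.0952381 ] 21 [0.5778 0.1809 0.1268]
brass [161.4137931  231.27586207] 29 [0.5312 0.2059 0.0902]
spare [0.60477756 0.00758272 0.12036585] [0.63285137 0.02996825 0.90907834]
```

```bash
python3 -m creep '[[[-0.176,0.037,0,0],[-0.176,0.037,0,0],[-0.176,0.037,0,0],[-0.176,0.037,0,0],[-0.176,0.037,0,0],[-0.176,0.037,0,0],[-0.176,0.037,0,0],[-0.176,0.037,0,0],[-0.176,0.037,0,0],[-0.176,0.037,0,0],[-0.176,0.037,0,0],[-0.176,0.037,0,0]]]' -1; python3 -m creep '[[[0,0,0,0.034],[0,0,0,0.034],[0,0,0,0.034],[0,0,0,0.033],[0,0,0,0],[0,0,0,0]]]'
cat >> h.py <<'E'
def go(x,y,z,yaw):
    "remaining shift in tool shares; yaw of tool y, deg"
    s=env.sense(); R=s['ee_rot']; d=R.T@(np.array([x,y,z])-s['eef_pos'])
    cur=np.degrees(np.arctan2(R[1,1],R[0,1])); dy=(yaw-cur+180)%360-180
    print('pos',s['eef_pos'].round(4),'yaw',cur.round(2),'tool shares',(d/.2).round(4),'turn share',round(-dy/180,4),'F',s['wrist_force'].round(1),'w',round(s['width'],4),'t',s['time_s'],'j',s['joints'].round(1))
E
python3 - <<'E'
from h import *
go(.580,-.2347,.1,91.3)
d=grab('wrist','wrist1')
E
```

```text
time_s: 1.35
eef_pos: [0.5807, -0.2334, 0.2389]
ee_rot: [[-0.903, -0.43, -0.001], [-0.43, 0.903, 0.0], [0.001, 0.001, -1.0]]
wrist_force: [-0.2, -1.0, 0.3]
width: 0.085
time_s: 1.95
eef_pos: [0.5797, -0.2345, 0.239]
ee_rot: [[-1.0, -0.023, -0.001], [-0.023, 1.0, 0.0], [0.001, 0.0, -1.0]]
wrist_force: [-0.8, 0.4, -1.5]
width: 0.0854
pos [ 0.5797 -0.2345  0.239 ] yaw 91.34 tool shares [-0.002  -0.0011  0.6948] turn share 0.0002 F [-0.8  0.4 -1.5] w 0.0854 t 1.95 j [ -7.7  23.4  18.7  -0.  -85.3 -80.9]
```

View pics/wrist1.png

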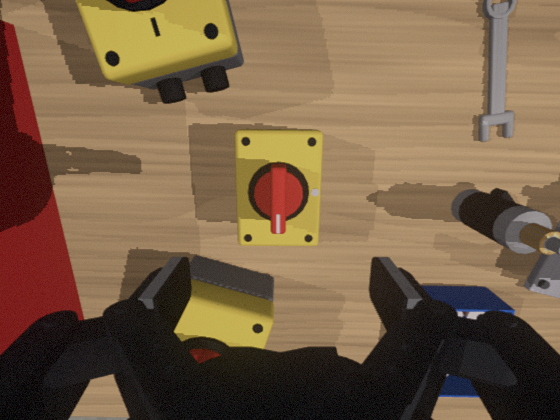

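The wrist view shows the small box with its handle at (278,195), white line at (278,222) and white dot at (315,192), so it is ON. I'll cross-check the centre from this second view, then descend.

```bash
python3 - <<'E'
from h import *
d=dict(np.load('wrist1.npz')); P=pts(d); hsv=cv2.cvtColor(d['img'],cv2.COLOR_RGB2HSV)
red=((hsv[...,0]<8)|(hsv[...,0]>172))&(hsv[...,1]>150)&(hsv[...,2]>60); q=np.zeros_like(red); q[150:245,240:320]=red[150:245,240:320]
for z0 in(.1155,):
    t=q&(P[...,2]>.108)
    print(cv2.minAreaRect((P[t][:,:2]*1000).astype(np.float32)),np.median(P[t][:,2]))
q2=q&(abs(P[...,2]-.0875)<.005); print(cv2.minEnclosingCircle((P[q2][:,:2]*1000).astype(np.float32)))
E
python3 -m creep '[[[0,0,0.12,0],[0,0,0.12,0],[0,0,0.12,0],[0,0,0.1,0],[0,0,0.08,0],[0,0,0,0]]]'
python3 -c "
from h import *
go(.580,-.2347,.1,91.3)"
```

```text
((559.6224365234375, -237.15476989746094), (98.56535339355469, 13.612924575805664), 1.400760293006897) 0.11539244335891266
((575.2256469726562, -236.70542907714844), 26.84625244140625)
time_s: 2.6
eef_pos: [0.5782, -0.2341, 0.1285]
ee_rot: [[-1.0, -0.022, -0.005], [-0.022, 1.0, 0.002], [0.005, 0.002, -1.0]]
wrist_force: [-0.2, -0.3, -0.4]
width: 0.0855
pos [ 0.5782 -0.2341  0.1285] yaw 91.25 tool shares [-0.0099 -0.0035  0.1427] turn share -0.0003 F [-0.2 -0.3 -0.4] w 0.0855 t 2.6 j [ -7.7  26.    6.6  -0.1 -70.9 -81. ]
```

```bash
python3 -m creep '[[[-0.008,-0.006,0.07,0],[0,0,0.065,0],[0,0,0,0],[0,0,0,0]]]'
python3 -m creep '[[[0,0,0,0],[0,0,0,0],[0,0,0,0],[0,0,0,0],[0,0,0,0],[0,0,0,0],[0,0,0,0],[0,0,0,0]]]' 1
python3 -c "
from h import *
go(.580,-.2355,.1,91.3); grab('wrist','wrist2')"
```

```text
time_s: 3.0
eef_pos: [0.5813, -0.2358, 0.1042]
ee_rot: [[-1.0, -0.021, -0.0], [-0.021, 1.0, -0.0], [0.0, -0.0, -1.0]]
wrist_force: [0.8, -0.6, 1.0]
width: 0.0854
time_s: 3.8
eef_pos: [0.5815, -0.2361, 0.1047]
ee_rot: [[-1.0, -0.021, 0.0], [-0.021, 1.0, -0.001], [-0.0, -0.001, -1.0]]
wrist_force: [-0.7, -2.1, 2.5]
width: 0.0125
pos [ 0.5815 -0.2361  0.1047] yaw 91.18 tool shares [0.0072 0.0034 0.0235] turn share -0.0007 F [-0.7 -2.1  2.5] w 0.0125 t 3.8 j [ -7.8  27.1   4.7   0.  -67.5 -81. ]
```

View pics/wrist2.png

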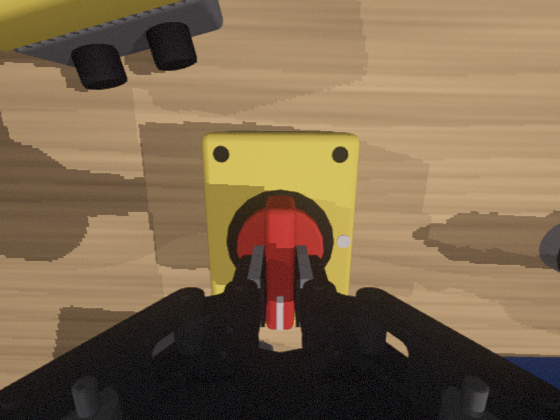

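The jaws are on the bar, at (280,260), and read 12.5 mm. Now the quarter turn anticlockwise, which is a negative tool turn.

```bash
python3 -m creep '[[[0,0,0,-0.042],[0,0,0,-0.042],[0,0,0,-0.042],[0,0,0,-0.042],[0,0,0,-0.042],[0,0,0,-0.042],[0,0,0,-0.042],[0,0,0,-0.042],[0,0,0,-0.042],[0,0,0,-0.042],[0,0,0,-0.042],[0,0,0,-0.042]]]'
python3 -m creep '[[[0,0,0,-0.005],[0,0,0,0],[0,0,0,0]]]'
python3 -c "
from h import *
go(.580,-.2355,.1,181.3); grab('wrist','wrist3')"
```

```text
time_s: 5.05
eef_pos: [0.5787, -0.2336, 0.1046]
ee_rot: [[0.039, -0.999, -0.005], [-0.999, -0.039, 0.003], [-0.004, 0.005, -1.0]]
wrist_force: [-8.6, 6.7, 12.4]
width: 0.0127
time_s: 5.35
eef_pos: [0.5788, -0.2337, 0.1047]
ee_rot: [[0.047, -0.999, -0.005], [-0.999, -0.047, 0.004], [-0.004, 0.005, -1.0]]
wrist_force: [-9.1, 7.7, 12.4]
width: 0.0125
pos [ 0.5788 -0.2337  0.1047] yaw -177.3 tool shares [ 0.0095 -0.0059  0.0234] turn share 0.0078 F [-9.1  7.7 12.4] w 0.0125 t 5.35 j [ -7.8  27.    4.6  -0.2 -67.9  10.5]
```

View pics/wrist3.png

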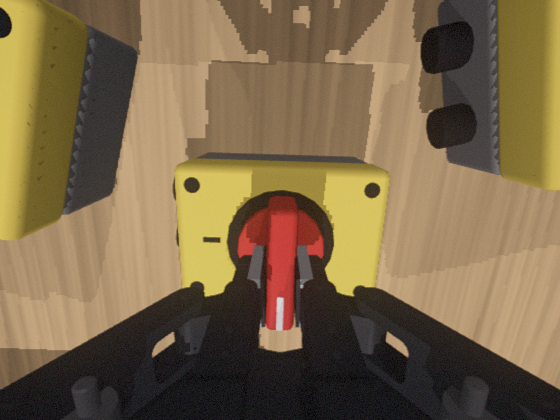

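The handle turned with the jaws, and its white line at (280,312) now sits across the box at the +y end. I'll open, raise, and confirm from the top camera.

```bash
python3 -m creep '[[[0,0,0,0],[0,0,0,0],[0,0,0,0],[0,0,0,0],[0,0,0,0],[0,0,0,0]]]' -1
python3 -m creep '[[[0,0,-0.12,0],[0,0,-0.12,0],[0,0,-0.12,0],[0,0,-0.12,0],[0,0,-0.12,0],[0,0,-0.1,0],[0,0,0,0],[0,0,0,0]]]'
python3 -c "
from h import *
go(.538,.204,.24,255.8); grab('top','top4'); d=grab('wrist','wrist4')
im=np.hstack([cv2.imread('pics/top4.png')[160:260,150:420],]); cv2.imwrite('pics/c4.png',cv2.resize(im,None,fx=2.9,fy=2.9))"
```

```text
time_s: 6.0
eef_pos: [0.5814, -0.2358, 0.1042]
ee_rot: [[0.049, -0.999, -0.0], [-0.999, -0.049, 0.0], [-0.0, 0.0, -1.0]]
wrist_force: [0.0, -0.8, 0.2]
width: 0.0853
time_s: 6.8
eef_pos: [0.5815, -0.2356, 0.2444]
ee_rot: [[0.049, -0.999, 0.001], [-0.999, -0.049, 0.0], [-0.0, -0.001, -1.0]]
wrist_force: [-0.2, -0.3, -0.3]
width: 0.0854
pos [ 0.5815 -0.2356  0.2444] yaw -177.2 tool shares [-2.2061  0.1098  0.0223] turn share -0.4055 F [-0.2 -0.3 -0.3] w 0.0854 t 6.8 j [ -7.8  23.5  19.7  -0.  -86.1  10.6]
```

View pics/c4.png

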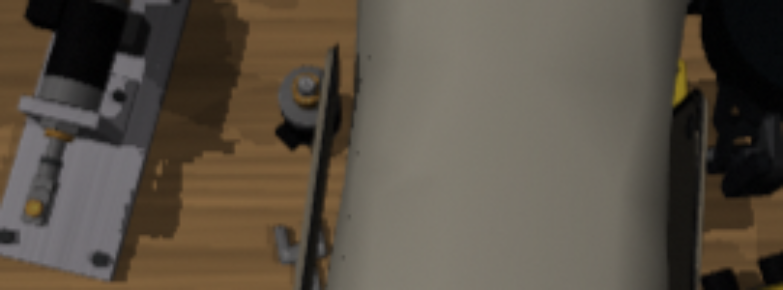

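View pics/wrist4.png

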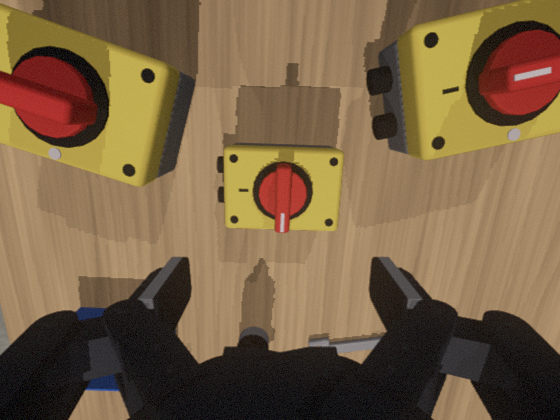

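The wrist view shows the handle across the box at (283,195), with its white line at (283,222) over the dot: OFF. The top view is blocked by the arm. Next I'll go above the fork.

```bash
python3 -m creep '[[[-0.184,0.009,0,0],[-0.184,0.009,0,0],[-0.184,0.009,0,0],[-0.184,0.009,0,0],[-0.184,0.009,0,0],[-0.184,0.009,0,0],[-0.184,0.009,0,0],[-0.184,0.009,0,0],[-0.184,0.009,0,0],[-0.184,0.009,0,0],[-0.184,0.009,0,0],[-0.184,0.009,0,0]]]'
python3 -m creep '[[[0,0,0,-0.045],[0,0,0,-0.045],[0,0,0,-0.045],[0,0,0,-0.045],[0,0,0,-0.045],[0,0,0,-0.045],[0,0,0,-0.045],[0,0,0,-0.045],[0,0,0,-0.045],[0,0,0,0],[0,0,0,0]]]'
python3 -c "
from h import *
go(.538,.204,.24,255.8); grab('wrist','wrist5'); grab('scene','scene5')"
```

```text
time_s: 8.1
eef_pos: [0.5374, 0.2056, 0.2433]
ee_rot: [[0.049, -0.999, -0.002], [-0.999, -0.049, -0.001], [0.001, 0.002, -1.0]]
wrist_force: [0.7, -0.2, 0.3]
width: 0.0851
time_s: 9.2
eef_pos: [0.538, 0.2042, 0.2436]
ee_rot: [[0.968, -0.251, -0.001], [-0.251, -0.968, -0.001], [-0.001, 0.001, -1.0]]
wrist_force: [0.1, -1.0, 0.7]
width: 0.0856
pos [0.538  0.2042 0.2436] yaw -104.51 tool shares [0.0005 0.0007 0.0179] turn share -0.0017 F [ 0.1 -1.   0.7] w 0.0856 t 9.2 j [ 36.3  17.5  10.8  -0.  -83.3  39.1]
```

View pics/wrist5.png

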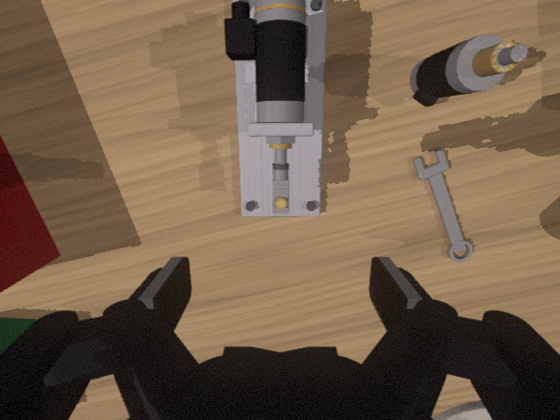

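View pics/scene5.png

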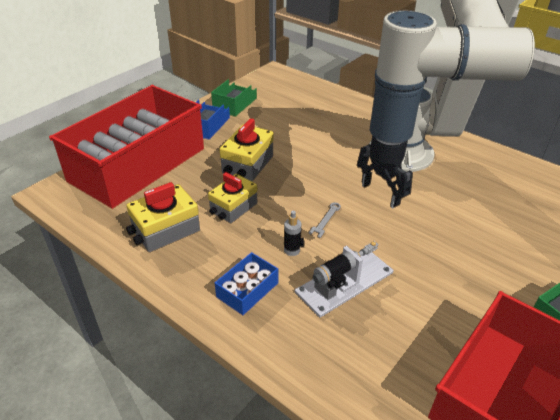

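The wrist view looks along the rod: brass pin at (281,203), fork about rows 178–212, nose front near (281,150), spare and spanner well to the right. I'll measure these now.

```bash
python3 - <<'E'
from h import *
d=dict(np.load('wrist5.npz')); P=pts(d)
cv2.imwrite('pics/c5.png',cv2.resize(d['img'][115:225,230:335,::-1],None,fx=5,fy=5,interpolation=cv2.INTER_CUBIC))
O=np.array([.538,.204]); a=np.array([-.968,.251]); b=np.array([.251,.968])
for v in range(136,220,2):
    row=P[v,262:300]; m=row[:,2]>.06
    if m.any():
        q=row[m][:,:2]-O; u=np.arange(262,300)[m]; print(v,u.min(),u.max(),'along',np.median(q@a).round(4),'lat',(q@b).min().round(4),(q@b).max().round(4),'z',row[m][:,2].max().round(4))
E
```

```text
136 265 294 along -0.0572 lat -0.013 0.014 z 0.0966
138 265 294 along -0.0554 lat -0.0131 0.0141 z 0.0964
140 265 294 along -0.0536 lat -0.0131 0.014 z 0.0964
142 265 294 along -0.0518 lat -0.0132 0.0141 z 0.0958
144 269 291 along -0.0497 lat -0.0107 0.0106 z 0.3783
146 269 291 along -0.0479 lat -0.0107 0.0105 z 0.0929
148 271 289 along -0.046 lat -0.0086 0.0085 z 0.0917
150 274 286 along -0.0438 lat -0.0059 0.0058 z 0.0872
152 274 286 along -0.042 lat -0.0059 0.0058 z 0.0869
154 274 286 along -0.04 lat -0.0059 0.0058 z 0.0866
156 272 286 along -0.0381 lat -0.0059 0.0058 z 0.3783
158 274 286 along -0.0362 lat -0.0059 0.0058 z 0.0866
160 274 286 along -0.0343 lat -0.006 0.0058 z 0.087
162 274 292 along -0.0323 lat -0.006 0.0058 z 0.3783
164 272 288 along -0.0306 lat -0.0079 0.0078 z 0.0876
166 272 288 along -0.0288 lat -0.0079 0.0078 z 0.0888
168 272 288 along -0.0268 lat -0.0079 0.0078 z 0.0898
170 273 287 along -0.0248 lat -0.0069 0.0068 z 0.0882
172 273 287 along -0.0229 lat -0.0069 0.0068 z 0.0885
174 273 287 along -0.0208 lat -0.0069 0.0068 z 0.0888
176 273 287 along -0.0189 lat 
[... 272 characters left out ...]
0079 0.0079 z 0.0903
188 272 288 along -0.0072 lat -0.0079 0.0079 z 0.0894
190 272 288 along -0.0053 lat -0.0079 0.0078 z 0.0897
192 272 288 along -0.0033 lat -0.0079 0.0079 z 0.3783
194 272 288 along -0.0013 lat -0.008 0.0079 z 0.0891
196 273 288 along 0.0009 lat -0.008 0.0069 z 0.089
198 273 288 along 0.0028 lat -0.008 0.0069 z 0.0924
200 273 288 along 0.0042 lat -0.008 0.0069 z 0.0927
202 273 288 along 0.006 lat -0.008 0.0069 z 0.0928
204 273 288 along 0.0082 lat -0.008 0.0069 z 0.0929
206 273 288 along 0.0104 lat -0.008 0.0069 z 0.092
208 273 288 along 0.0129 lat -0.0081 0.007 z 0.0919
210 273 288 along 0.0153 lat -0.0081 0.007 z 0.0891
212 273 287 along 0.0172 lat -0.0061 0.007 z 0.3783
```

View pics/c5.png

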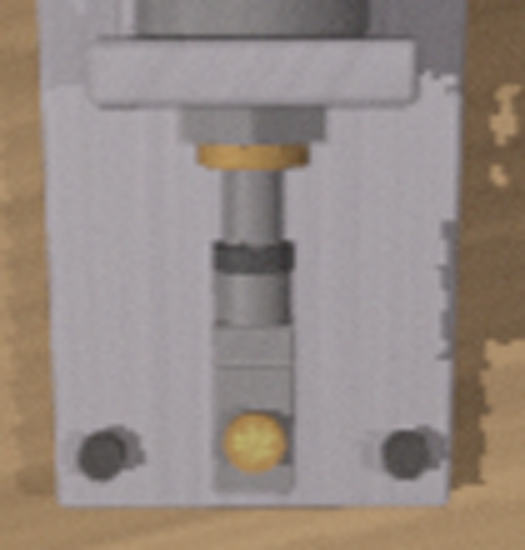

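The depth rows agree with the first estimate: the fork block spans -16.5 to +17.2 mm about it, 16 mm wide, with the nose face at about -46 mm. Descending.

```bash
python3 -m creep '[[[0,0,0.12,0],[0,0,0.12,0],[0,0,0.12,0],[0,0,0.12,0],[0,0,0.12,0],[0,0,0.12,0],[0,0,0.08,0],[0,0,0.04,0],[0,0,0.025,-0.002],[0,0,0,0],[0,0,0,0]]]'
python3 -c "
from h import *
go(.538,.204,.070,255.8)"
```

```text
time_s: 10.4
eef_pos: [0.5388, 0.2046, 0.0722]
ee_rot: [[0.971, -0.241, 0.001], [-0.241, -0.971, 0.001], [0.001, -0.001, -1.0]]
wrist_force: [-0.0, -0.4, 0.5]
width: 0.0853
pos [0.5388 0.2046 0.0722] yaw -103.94 tool shares [-0.003   0.0037  0.0108] turn share 0.0014 F [-0.  -0.4  0.5] w 0.0853 t 10.4 j [ 36.3  23.4  -6.4   0.  -60.   39.7]
```

```bash
python3 -m creep '[[[0,0.002,0.006,0],[0,0,0,0],[0,0,0,0],[0,0,0,0],[0,0,0,0],[0,0,0,0],[0,0,0,0],[0,0,0,0],[0,0,0,0],[0,0,0,0]]]' 1
python3 -c "
from h import *
go(.538,.204,.070,255.8);grab('wrist','wrist6'); grab('scene','scene6')"
```

```text
time_s: 11.4
eef_pos: [0.538, 0.2035, 0.0703]
ee_rot: [[0.971, -0.241, -0.0], [-0.241, -0.971, -0.001], [0.0, 0.001, -1.0]]
wrist_force: [-2.7, -3.1, 5.6]
width: 0.0146
pos [0.538  0.2035 0.0703] yaw -103.94 tool shares [-0.0007 -0.0024  0.0017] turn share 0.0015 F [-2.7 -3.1  5.6] w 0.0146 t 11.4 j [ 36.3  23.5  -6.7   0.  -59.9  39.7]
```

View pics/wrist6.png

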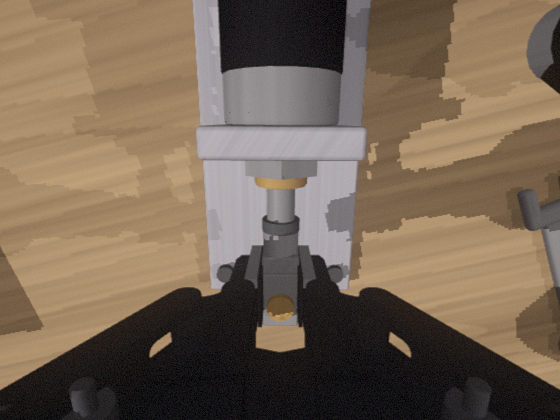

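The jaws hold the fork block with the pin at (281,305), and the nose is visible at (281,183). Now a slow draw, the first 36 mm along tool -x.

```bash
python3 -m creep '[[[-0.02,0,0,0],[-0.02,0,0,0],[-0.02,0,0,0],[-0.02,0,0,0],[-0.02,0,0,0],[-0.02,0,0,0],[-0.02,0,0,0],[-0.02,0,0,0],[-0.02,0,0,0],[0,0,0,0],[0,0,0,0],[0,0,0,0]]]'
python3 -c "
from h import *
go(.538,.204,.070,255.8);grab('wrist','wrist7')"
```

```text
time_s: 12.7
eef_pos: [0.505, 0.2119, 0.0704]
ee_rot: [[0.971, -0.241, 0.003], [-0.241, -0.971, -0.001], [0.003, 0.0, -1.0]]
wrist_force: [5.4, -5.7, 0.3]
width: 0.015
pos [0.505  0.2119 0.0704] yaw -103.92 tool shares [ 0.1695 -0.0013  0.0025] turn share 0.0016 F [ 5.4 -5.7  0.3] w 0.015 t 12.7 j [ 39.2  20.7 -11.2   0.2 -58.1  36.7]
```

View pics/wrist7.png

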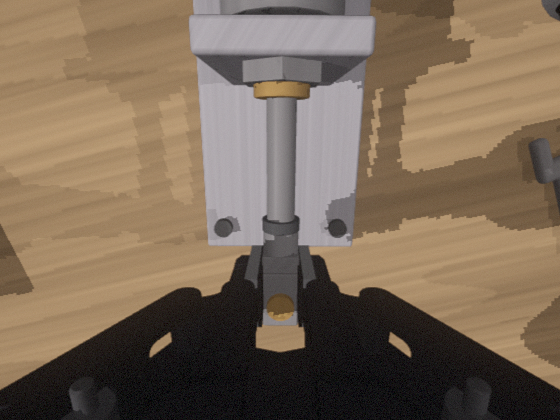

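It has moved 34.0 mm, with the fork in the same place between the pads (pin still at (281,305), so no slip) and no red ring yet. I'll draw 12 mm more.

```bash
python3 -m creep '[[[-0.015,0,0,0],[-0.015,0,0,0],[-0.015,0,0,0],[-0.01,0,0,0],[-0.005,0,0,0],[0,0,0,0],[0,0,0,0],[0,0,0,0],[0,0,0,0],[0,0,0,0]]]'
python3 -c "
from h import *
go(.538,.2035,.070,255.8);d=grab('wrist','wrist8')
s=env.sense(); print(np.linalg.norm(s['eef_pos'][:2]-[.538,.2035]))
cv2.imwrite('pics/c8.png',cv2.resize(d['img'][20:340,200:360,::-1],None,fx=1.8,fy=1.8))
P=pts(d);hsv=cv2.cvtColor(d['img'],cv2.COLOR_RGB2HSV)
red=((hsv[...,0]<8)|(hsv[...,0]>172))&(hsv[...,1]>120)&(hsv[...,2]>40);red[:,:255]=0;red[:,305:]=0
a=np.array([-.971,.241])
v=np.where(red[:150].any(1))[0];print('red rows',v)
for r in range(40,85,2): print(r,P[r,281].round(4),((P[r,281,:2]-[.538,.204])@a).round(4),d['img'][r,281])
"
```

```text
time_s: 13.75
eef_pos: [0.4937, 0.2148, 0.0704]
ee_rot: [[0.971, -0.241, 0.004], [-0.241, -0.971, -0.001], [0.004, -0.0, -1.0]]
wrist_force: [7.9, -6.9, -1.5]
width: 0.0146
pos [0.4937 0.2148 0.0704] yaw -103.92 tool shares [0.2285 0.0016 0.0028] turn share 0.0016 F [ 7.9 -6.9 -1.5] w 0.0146 t 13.75 j [ 40.3  19.7 -12.6   0.2 -57.5  35.7]
0.045714714863373286
red rows [65 66 67 68 69 70 71 72 73 74 75 76 77 78 79 80 81 82 83]
40 [0.5867 0.1916 0.0968] -0.0503 [107 102 103]
42 [0.5865 0.1917 0.0951] -0.0501 [48 48 50]
44 [0.5871 0.1915 0.0901] -0.0506 [96 74 50]
46 [0.5865 0.1916 0.0897] -0.0501 [173 137  85]
48 [0.5857 0.1919 0.091 ] -0.0492 [177 141  88]
50 [0.5848 0.1921 0.0921] -0.0484 [177 141  88]
52 [0.5844 0.1922 0.0911] -0.0479 [177 143  88]
54 [0.584  0.1923 0.0903] -0.0475 [178 143  90]
56 [0.5832 0.1925 0.0914] -0.0466 [175 139  83]
58 [0.5826 0.1926 0.0913] -0.046 [168 134  80]
60 [0.5825 0.1926 0.0883] -0.0459 [108  82  47]
62 [0.5823 0.1927 0.0857] -0.0457 [84 71 60]
64 [0.5816 0.1928 0.0859] -0.045 [142 138 139]
66 [0.581  0.193  0.0857] -0.0444 [159  50  49]
68 [0.5803 0.1931 0.0859] -0.0437 [159  52  51]
70 [0.5796 0.1933 0.0863] -0.043 [156  51  44]
72 [0.5789 0.1935 0.0865] -0.0423 [158  54  54]
74 [0.5782 0.1937 0.0869] -0.0415 [157  52  48]
76 [0.5776 0.1938 0.0871] -0.0409 [153  46  41]
78 [0.5772 0.1939 0.0845] -0.0405 [159  54  52]
80 [0.5764 0.1941 0.0859] -0.0397 [159  55  51]
82 [0.5755 0.1943 0.0874] -0.0388 [141  63  60]
84 [0.5751 0.1944 0.0853] -0.0384 [144 137 140]
```

View pics/c8.png

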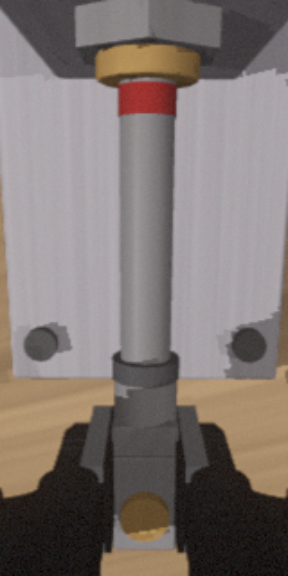

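The ring (crop rows 82–113) is fully clear, with a thin sliver of rod between it and the nose. The TCP has travelled 45.7 mm. I'll hold, then check that it is steady and that everything else is in place.

```bash
python3 -m creep '[[[0,0,0,0],[0,0,0,0],[0,0,0,0],[0,0,0,0],[0,0,0,0],[0,0,0,0],[0,0,0,0],[0,0,0,0],[0,0,0,0],[0,0,0,0]]]'
python3 -c "
from h import *
s=env.sense(); print(np.linalg.norm(s['eef_pos'][:2]-[.538,.2035]),s['qvel'].round(2),s['width'])
grab('scene','scene9'); d=grab('wrist','wrist9')
hsv=cv2.cvtColor(d['img'],cv2.COLOR_RGB2HSV)
red=((hsv[...,0]<8)|(hsv[...,0]>172))&(hsv[...,1]>120)&(hsv[...,2]>40);red[:,:255]=0;red[:,305:]=0
v=np.where(red[:150].any(1))[0];print('red rows',v.min(),v.max())"
```

```text
time_s: 14.8
eef_pos: [0.4937, 0.2148, 0.0704]
ee_rot: [[0.971, -0.24, 0.004], [-0.24, -0.971, -0.001], [0.004, -0.0, -1.0]]
wrist_force: [8.0, -7.1, -1.1]
width: 0.0146
0.04569010823290142 [-0.03 -0.07 -0.05  0.07  0.04 -0.07] 0.014550311513800719
red rows 65 83
```

View pics/scene9.png

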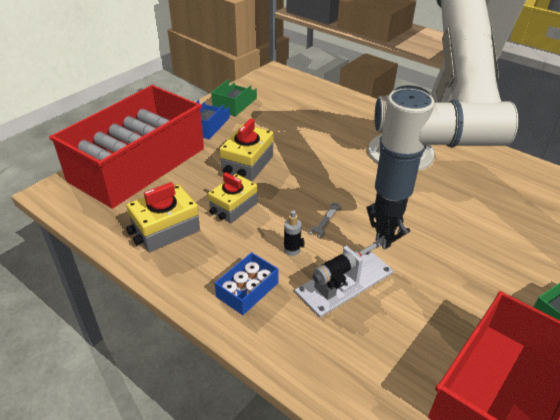

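The scene view shows the small isolator's handle (232,184) still turned OFF. The spare (292,235), spanner (326,219) and bin (247,283) are where they started. The rod is steady, so I'm handing in.

```bash
python3 -c "
from station import env
print(env.hand_in())"
```

```text
the job is handed in; nothing more can be done
None
```

I switched the smallest isolator off, then drew the solenoid rod to its mark by the fork head and handed in with the gripper still holding it there. No verdict is given at hand-in.

**Isolator:** I turned the handle a quarter turn anticlockwise. The wrist view after release shows its white line at the white dot, and it still looked turned in the last scene view. The top camera could not confirm it because the arm blocked its view.

**Rod:** The gripper drew it 45.7 mm, measured from gripper travel. The whole red ring is visible about 1 mm clear of the nose. Over the last second of holding, the ring did not move in the image, the fork did not slip in the pads and the arm was at rest.

**Forces:** The wrist sensor read about 8 N along x and -7 N along y. That is a little off the rod's direction, but the size fits the expected 10 N spring.

**Bystanders:** By eye, the spare solenoid, spanner and coil bin are where they started. The clock read about 15 s of the 48 s allowed.

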